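# Seat the whisking disc on a food processor's drive

### The job

The food processor's whisking disc stands loose on top of the three drive dogs (upright blocks round the spindle) in the bowl. With a fingertip against one of its paddles push it round, without lifting it, until its three slots drop over the dogs, then press its hub down until it snaps fully home on the drive, and leave it there. Leave the mug, the spice jar and the salt shaker where they stand.

Things in the scene. Friction and masses are not known exactly. Their poses are not given: they have to be found in the camera images.
- processor: food processor, fixed: metal motor base 205 x 185 mm with a dial on its front (own -x), open clear bowl above: inner radius 86 mm, rim 190 mm above the worktop; black bowl handle outside at -115 degrees from own x, out to 137 mm from the axis, top at 187 mm. Origin on the worktop on the upright bowl axis, z up. The drive stands on this axis inside the bowl, with a steel spindle, radius 12 mm, up to 172 mm
- dogs (a point): point on the bowl axis at the height of the tops of the three drive dogs, 152 mm above the worktop. The dogs are black upright blocks, 14 mm tall, 8 mm wide, reaching from radius 18 to 35 mm, in the directions 0, +120 and -120 degrees from the processor's own x
- dog_x (a point): middle of the top of one dog, the one in the processor's own +x direction, 26.5 mm from the axis
- seat (a point): point on the bowl axis at the top of the round grey collar plate (radius 36 mm) that carries the dogs, 138 mm above the worktop: the disc's underside lies here when it is fully home, the dogs then flush with its flange
- whisk_disc: loose white plastic disc, 160 mm across, 0.1 to 0.2 kg: hub with a slotted flange (radius 29 mm, 14 mm thick), three upright paddles, outer ring (radius 74 to 80 mm, 9 mm tall), open windows between. Origin on its axis at the flange's underside, z up. At the start the flange stands on the dogs, the spindle in its bore, and it turns freely, 20 to 100 degrees past the last meeting of slots and dogs
- slot_x (a point): one of three slots, 11.4 mm wide, through the flange from its edge in to radius 18 mm; this one in the disc's own +x direction, point at the flange's top, 25.5 mm from the axis; the others at +120 and -120 degrees. Any slot fits any dog with 1.7 mm of room on each side, so they meet every 120 degrees. Then the disc drops about 4 mm by itself, onto spring balls in the spindle, and turns no more
- paddle (a point): top edge of one paddle, 52 mm from the axis, in the disc's own -x direction (180 degrees); the others at 60 and -60 degrees. Paddles are radial walls 5 to 7 mm thick from the flange to the ring, standing from the origin's height up to 26 mm at radius 30 mm, falling to 17 mm at radius 72 mm. Below the windows is free room of 40 mm
- hub_top (a point): centre of the flat top of the hub (radius 14 mm), on the disc's axis, 42 mm above its origin: the place to press. After the slots have met the dogs it takes 6 to 10 N to press the hub down the last 10 mm, past the spring balls, until it stops on the collar plate; they then keep it down
- mug: pink mug with a handle, 84 x 122 x 106 mm, origin under its centre; leave it alone
- spice_jar: spice jar with a green cap, 46 mm across, 106 mm tall, origin under its centre; leave it alone
- shaker: salt shaker, 44 mm across, 90 mm tall, origin under its centre; leave it alone

How it is judged (in metres and radians):
At the end, for the whole second after the job is handed in: the whisking disc is fully down on the collar plate: its underside at least 12.5 mm below the tops of the dogs (14 mm when seated), centred within 3 mm, level within 0.04 rad and at rest (z of whisk_disc in the frame of dogs below -0.0125 m and horizontal distance between whisk_disc and dogs below 0.003 m and angle between whisk_disc's own z axis and vertical below 0.04 rad and linear speed of whisk_disc below 0.01 m/s and angular speed of whisk_disc below 0.1 rad/s); the robot touches nothing.
It fails at once if the whisking disc is lifted more than 8 mm off the drive dogs (z of whisk_disc in the frame of dogs above 0.008 m).
It fails at once if the mug, spice jar or shaker is moved more than 30 mm (distance of any of mug, spice_jar, shaker from where it was at the start of the episode above 0.03 m).
It also fails if it takes over 40 s, if anything falls off the work surface, if the arm or the gripper's body presses on something with over 40 N, if the wrist force passes 120 N, or if a joint passes its speed limit or range.

### The arm

A 7-joint arm with a two-finger parallel gripper is mounted at the origin on the work surface; the furniture and walls round the work are solid. World frame = base frame: x ahead of the robot, y to its left, z up, the work surface at z = 0. Lengths are in mm, angles in rad, forces in N, time in s.
With the tool pointing down it reaches from about 425 to 1025 mm from the base axis. Payload 9.4 kg.
Tool frame: the origin (TCP) lies at the very end of the fingers, on their centre line; the grasp point (between the pads) lies 19 mm behind it; z points along the fingers, y is the line along which they close (so a half turn about z gives the same grasp; the last joint's range is limited). The gripper opens to 85 mm and grips with 20 to 120 N. Pads are 22 mm wide; open, the fingers measure 114 mm over their backs; the gripper's body (76 mm by 85 mm) begins 54 mm behind the grasp point. The pads swing forward as they close: fully open they stand 13 mm farther back than shut.
Start: joints at [1.197, 0.599, -0.003, 1.599, 0.002, 0.943, -0.08], TCP at [212.025, -693.303, 231.275] pointing down, gripper open.
Joint ranges: [-2.57, 2.57], [-0.35, 1.97], [-1.29, 1.29], [0.11, 2.56], [-1.05, 4.19], [0.11, 1.86], [-2.63, 2.63]. Speed limits (rad/s): [2.22, 2.22, 3.01, 3.01, 3.14, 3.14, 3.14].

### API

Orientations are given as a unit quaternion [w, x, y, z].
In Python, from workcell import read_state, get_image, ticket gives the robot as it stands. The module is installed in compiled form; this text tells all that it offers.
- The arm moves only by the shell command python3 -m inch 'ROWS' [FORCE]. ROWS is JSON, a list of rows, each an object of numbers: "claw": the gripper command: -1 is shut, 1 is fully open, values between are in proportion; "tx", "ty", "tz": the shift along the tool's x, y, z as a fraction of full scale; "roll": the turn about the tool's z as a fraction of full scale. In form: [{"claw": .., "tx": .., "ty": .., "tz": .., "roll": ..}, ...]. A call has 1 to 12 rows; each row is the pose to reach, as a shift and turn from the pose commanded when the call began, along the tool's axes at that moment, turning the shorter way round; what a row does not reach only later rows make up. Full scale, the value 1, is 0.5 m for a shift and 180 degrees for a turn. A row lasts 1/8 s, in which the tool goes at most 62.5 mm and 10.7 degrees, less where a joint would pass 70% of its speed; a pose out of reach is approached as far as the arm can. A call with a number of a shift or a turn outside -1 to 1 is refused whole. A call with a gripper value outside its range is refused whole. The fingers move at their own pace and stop on an object; FORCE is the grip in N (left out, the last holds). Time passes only in rows, so rows that repeat a pose let the fingers close. It gives the time, the measured TCP pose, the force, the opening and the grip force at its end, in the units of the state.
- read_state(): the state, without advancing time (a new reading comes with each control period).
- get_image(name): name is "side" or "top" or "wrist"; returns a dict with "color" (480x640x3 uint8, red, green, blue), "K" (3x3 intrinsics, pixels), "camera_from_world" (4x4, takes a point from world to camera coordinates); the wrist camera has in their place "hand_eye" (4x4, takes a point from camera to tool coordinates, whose origin is the TCP and whose axes are the flange's). Camera axes: x right, y down, z forward; pixel columns grow to the right and rows downward; lengths in mm; the calibration is good to about 2 mm. A picture is of the moment at which its call begins: read the wrist's pose just before it. There is no depth.
- ticket.sign_off(): hands the job in; it is judged then, once.
The state is a dict: "t": time; "joint_positions": joint angles; "qd": joint speeds; "effort": joint torques, N m; "tool_pos": TCP position; "eef_rot": TCP orientation; "contact_force": force on the tool from outside, world axes, zero at the start; "ft_torque": the same for the moment, N m; "opening": finger opening in mm; "grasp_force": force on a finger pad.
Only numpy, scipy, OpenCV 4.12 (cv2) and the standard library are available. Lean on these libraries where they do the work, as an engineer would, in place of code of your own. Each camera call takes 0.05 s, during which the arm holds its last target. There are 200 camera calls.

## Working session

There is one attempt and no reset: what is moved stays moved. The work goes in short steps, Python scripts to look and compute and a shell command to move; the robot and the scene stay as the last step left them, time stands still between calls to the robot, and variables do not carry over. Pictures are saved under pics/ and viewed, at most 10 in all, crops included, and the job is handed in when it is done.

```bash
mkdir -p pics
python3 - <<'E'
from workcell import read_state,get_image
import cv2,numpy as np
s=read_state();print(s)
for n in("top","side"):
    i=get_image(n);cv2.imwrite(f"pics/{n}.png",i["color"][:,:,::-1]);np.savez(f"{n}.npz",**i);print(i["K"],i["camera_from_world"])
E
```

```text
{'t': 0.0, 'joint_positions': array([ 1.19728542,  0.60014291, -0.00256515,  1.60012947,  0.00179645,
        0.94290468, -0.07981912]), 'qd': array([ 2.77741066e-06,  1.11448798e-03,  3.68661515e-04,  1.88257703e-03,
       -1.57626385e-03, -1.70103146e-03,  1.35207652e-03]), 'effort': array([ 3.07279779e-04, -7.76451445e+01,  1.56563636e+00, -2.58016187e+01,
        1.23735165e-02,  8.73766345e-03,  2.18995467e-05]), 'tool_pos': array([ 211.90117006, -692.84511301,  230.40393987]), 'eef_rot': array([-7.70148281e-04,  9.89003703e-01,  1.47888643e-01, -1.80671729e-04]), 'contact_force': array([ 0.02210712,  0.47391801, -0.27700864]), 'ft_torque': array([-0.01620675, -0.0480971 , -0.02237202]), 'grasp_force': 0.0, 'opening': 85.40791647917892}
[[466.07625528   0.         323.26424487]
 [  0.         466.07625528 242.31346985]
 [  0.           0.           1.        ]] [[-1.47515497e-03 -9.99983593e-01 -5.53517761e-03  2.21828043e+01]
 [-9.94490365e-01  2.04719204e-03 -1.04808026e-01  5.34993132e+02]
 [ 1.04817638e-01  5.35007272e-03 -9.94477068e-01  1.04495643e+03]
 [ 0.00000000e+00  0.00000000e+00  0.00000000e+00  1.00000000e+00]]
[[542.11867946   0.         314.29874264]
 [  0.         542.11867946 232.99743019]
 [  0.           0.           1.        ]] [[ 9.99982278e-01 -3.93605711e-03  4.46655873e-03 -5.18955302e+02]
 [ 8.31316177e-04 -6.50586403e-01 -7.59431788e-01  1.30690395e+02]
 [ 5.89504927e-03  7.59422043e-01 -6.50571602e-01  1.20278328e+03]
 [ 0.00000000e+00  0.00000000e+00  0.00000000e+00  1.00000000e+00]]
```

View pics/top.png

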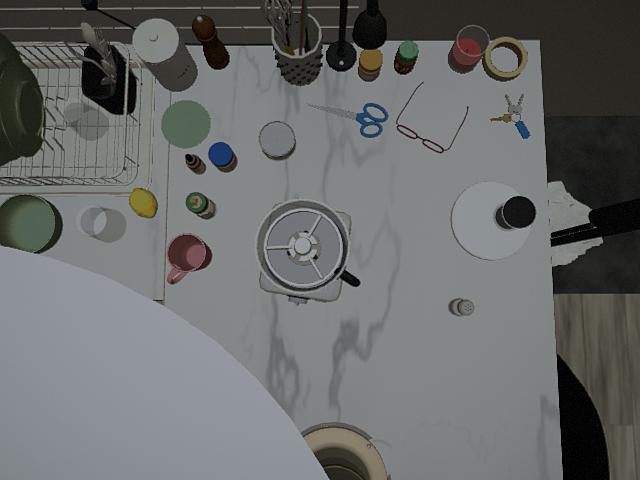

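View pics/side.png

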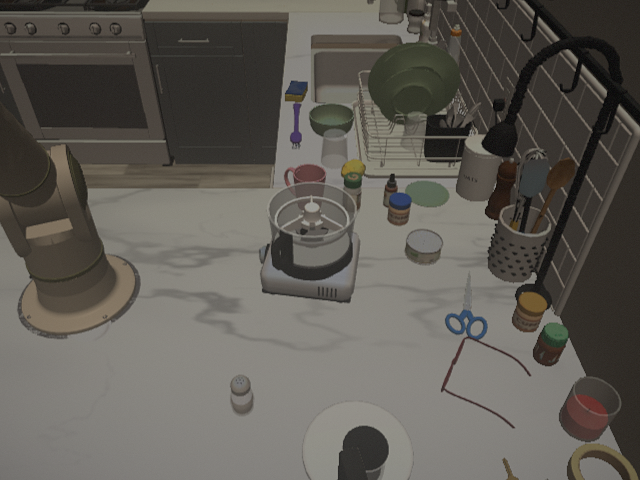

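The top view shows the processor at about (302,247), with its handle at (348,278), the mug at (187,255) and the spice jar at (198,203). I'll measure the bowl next.

```bash
cat > h.py <<'E'
import numpy as np,cv2
def load(n): return np.load(f"{n}.npz")
def ray(d,uv,z):
    T=d["camera_from_world"];R=T[:3,:3];c=-R.T@T[:3,3]
    v=R.T@np.linalg.inv(d["K"])@np.array([uv[0],uv[1],1.]);return c+v*(z-c[2])/v[2]
def proj(d,p):
    T=d["camera_from_world"];q=d["K"]@(T[:3,:3]@np.array(p,float)+T[:3,3]);return q[:2]/q[2]
E
python3 - <<'E'
from h import *
d=load("top");c=d["color"]
a=c[195:310,245:365];cv2.imwrite("pics/crop.png",cv2.resize(a,None,fx=5,fy=5,interpolation=cv2.INTER_CUBIC)[:,:,::-1])
d=load("side");c=d["color"]
a=c[175:305,255:370];cv2.imwrite("pics/crops.png",cv2.resize(a,None,fx=4.5,fy=4.5,interpolation=cv2.INTER_CUBIC)[:,:,::-1])
E
```

```text
(no output)
```

View pics/crop.png

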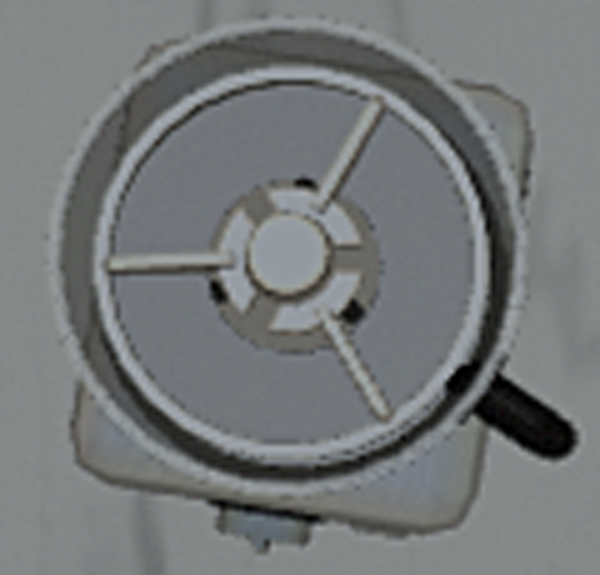

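View pics/crops.png

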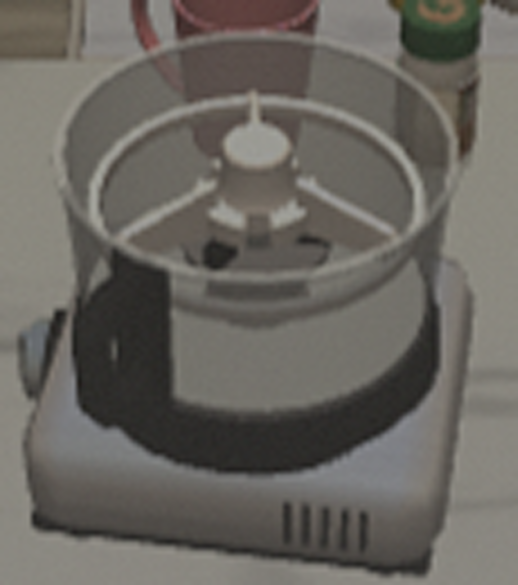

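The top crop shows:
- hub top at (288,252)
- paddle tips at (378,100), (110,265) and (387,415)
- visible dog ends at (305,183), (218,293) and (352,312)
- slots near (258,203), (350,257) and (262,305)

The side crop shows the hub top at (258,148). I'll convert these to world coordinates.

Run:
```python
from h import *
d=load("top");f=lambda p:(245+(p[0]-2)/5,195+(p[1]-2)/5)
s=load("side");g=lambda p:(255+p[0]/4.5-.4,175+p[1]/4.5-.4)
ax=ray(d,f((288,252)),194);print("hub top",ax,"side",ray(s,g((258,148)),194))
# bowl rim circle
print("rim c",(ray(d,f((52,258)),190)+ray(d,f((527,258)),190))/2,(ray(d,f((288,20)),190)+ray(d,f((288,492)),190))/2)
print("ring c",(ray(d,f((96,265)),161)+ray(d,f((488,265)),161))/2,(ray(d,f((292,66)),161)+ray(d,f((292,460)),161))/2)
def pol(n,ps,z,c):
    for p in ps:
        w=ray(d,f(p),z)-c;print(n,np.hypot(*w[:2]).round(1),np.degrees(np.arctan2(w[1],w[0])).round(1), 'mod120',(np.degrees(np.arctan2(w[1],w[0]))%120).round(1))
pol("paddle",[(378,100),(110,265),(387,415)],169,ax)
pol("slot",[(256,200),(350,257),(260,307)],166,ax)
pol("dog",[(305,183),(218,293),(352,312)],152,ax)
pol("handle",[(566,442)],187,ax)
pol("dial",[(263,540)],40,ax)
```

```text
hub top [512.38625977  61.30351353 194.        ] side [513.42232376  56.2512971  194.        ]
rim c [510.42974748  60.96589675 190.        ] [512.20313543  61.50488983 190.        ]
ring c [510.40985493  61.38867114 161.        ] [511.92855335  61.35642105 161.        ]
paddle 72.7 -28.5 mod120 91.5
paddle 72.4 92.0 mod120 92.0
paddle 73.3 -148.6 mod120 91.4
slot 27.8 31.1 mod120 31.1
slot 23.4 -88.2 mod120 31.8
slot 23.0 146.9 mod120 26.9
dog 32.8 -8.3 mod120 111.7
dog 33.0 112.3 mod120 112.3
dog 31.4 -130.4 mod120 109.6
handle 130.6 -124.3 mod120 115.7
dial 116.2 170.8 mod120 50.8
```

```bash
cat >> h.py <<'E'
def row(cmd,tgt):
    """cmd,tgt = x,y,z,yaw(deg of tool x in world); tool down -> row fractions"""
    a=np.radians(cmd[3]);d=np.subtract(tgt,cmd)
    ex=[np.cos(a),np.sin(a)];ey=[np.sin(a),-np.cos(a)]
    return np.round([d[:2]@ex/500,d[:2]@ey/500,-d[2]/500,-d[3]/180],3)
def unrow(cmd,r):
    a=np.radians(cmd[3]);x,y=r[0]*500,r[1]*500
    return [round(float(v),2) for v in (cmd[0]+x*np.cos(a)+y*np.sin(a),cmd[1]+x*np.sin(a)-y*np.cos(a),cmd[2]-r[2]*500,cmd[3]-r[3]*180)]
def behind(th,gap=0,r=52,c=(512.3,60)):
    t=np.radians(th);o=14.5+3+gap
    return [c[0]+r*np.cos(t)-o*np.sin(t),c[1]+r*np.sin(t)+o*np.cos(t)]
E
python3 - <<'E'
from h import *
c0=[212.025,-693.303,231.275,2*np.degrees(np.arctan2(.147888643,.989003703))]
for t in ([450,-350,290,c0[3]],[520,-60,290,25],[*behind(-148.4,8),290,31.6]):
    r=row(c0,t);print(t,r,unrow(c0,r))
E
```

```text
[450, -350, 290, np.float64(17.00918554681483)] [ 0.656 -0.517 -0.117 -0.   ] [450.06, -350.16, 289.77, 17.01]
[520, -60, 290, 25] [ 0.96  -1.031 -0.117 -0.044] [520.23, -59.94, 289.77, 24.93]
[np.float64(481.3718400267985), np.float64(11.03369606890817), 290, 31.6] [ 0.927 -1.189 -0.117 -0.081] [481.34, 10.78, 289.77, 31.59]
```

```bash
python3 -m inch '[{"claw":-1,"tx":0.656,"ty":-0.517,"tz":-0.117,"roll":0},{"claw":-1,"tx":0.656,"ty":-0.517,"tz":-0.117,"roll":0},{"claw":-1,"tx":0.656,"ty":-0.517,"tz":-0.117,"roll":0},{"claw":-1,"tx":0.656,"ty":-0.517,"tz":-0.117,"roll":0},{"claw":-1,"tx":0.656,"ty":-0.517,"tz":-0.117,"roll":0},{"claw":-1,"tx":0.656,"ty":-0.517,"tz":-0.117,"roll":0},{"claw":-1,"tx":0.656,"ty":-0.517,"tz":-0.117,"roll":0},{"claw":-1,"tx":0.656,"ty":-0.517,"tz":-0.117,"roll":0},{"claw":-1,"tx":0.656,"ty":-0.517,"tz":-0.117,"roll":0},{"claw":-1,"tx":0.656,"ty":-0.517,"tz":-0.117,"roll":0},{"claw":-1,"tx":0.656,"ty":-0.517,"tz":-0.117,"roll":0}]'
python3 - <<'E'
from h import *
from workcell import read_state
q=read_state()["eef_rot"];print(2*np.degrees(np.arctan2(q[2],q[1])))
c0=[450.06,-350.16,289.77,17.01]
r=row(c0,[*behind(-148.4,8),290,31.6]);print(r,unrow(c0,r))
E
```

```text
t: 1.48
tool_pos: [449.2, -351.2, 289.5]
eef_rot: [-0.0, 0.989, 0.147, -0.0]
contact_force: [-0.3, 0.3, -0.4]
opening: -0.1
grasp_force: 0.0
16.88860350241383
[ 0.271 -0.672 -0.    -0.081] [481.34, 10.78, 289.77, 31.59]
```

```bash
python3 -m inch '[{"claw":-1,"tx":0.271,"ty":-0.672,"tz":0,"roll":-0.081},{"claw":-1,"tx":0.271,"ty":-0.672,"tz":0,"roll":-0.081},{"claw":-1,"tx":0.271,"ty":-0.672,"tz":0,"roll":-0.081},{"claw":-1,"tx":0.271,"ty":-0.672,"tz":0,"roll":-0.081},{"claw":-1,"tx":0.271,"ty":-0.672,"tz":0,"roll":-0.081},{"claw":-1,"tx":0.271,"ty":-0.672,"tz":0,"roll":-0.081},{"claw":-1,"tx":0.271,"ty":-0.672,"tz":0,"roll":-0.081},{"claw":-1,"tx":0.271,"ty":-0.672,"tz":0,"roll":-0.081},{"claw":-1,"tx":0.271,"ty":-0.672,"tz":0,"roll":-0.081},{"claw":-1,"tx":0.271,"ty":-0.672,"tz":0,"roll":-0.081}]'
python3 - <<'E'
from h import *
from workcell import read_state,get_image
s=read_state();i=get_image("wrist");np.savez("w.npz",**i,pos=s["tool_pos"],q=s["eef_rot"]);print(i["K"],i["hand_eye"])
cv2.imwrite("pics/w1.png",i["color"][:,:,::-1])
E
```

```text
t: 2.72
tool_pos: [481.3, 9.5, 289.7]
eef_rot: [0.0, 0.963, 0.271, -0.0]
contact_force: [0.1, 0.6, 0.1]
opening: 0.3
grasp_force: 0.0
[[388.78954497   0.         318.05664182]
 [  0.         388.78954497 236.38644632]
 [  0.           0.           1.        ]] [[ 4.24396631e-04 -9.64719410e-01 -2.63279850e-01  6.69249394e+01]
 [ 9.99999877e-01  4.77200793e-04 -1.36616186e-04 -9.82848751e-01]
 [ 2.57433640e-04 -2.63279760e-01  9.64719494e-01 -1.42764677e+02]
 [ 0.00000000e+00  0.00000000e+00  0.00000000e+00  1.00000000e+00]]
```

View pics/w1.png

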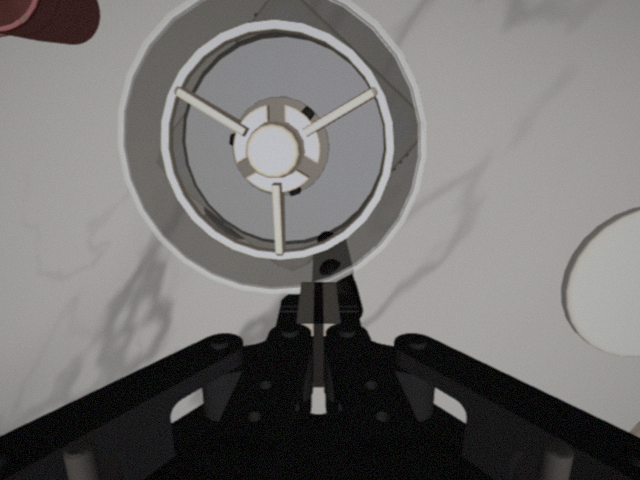

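The wrist view shows the hub top at (272,151) and the target paddle running from (277,185) to (279,252). I'll check these against the top-view results.

```bash
cat >> h.py <<'E'
from scipy.spatial.transform import Rotation as Ro
def wray(d,uv,z):
    R=Ro.from_quat(np.roll(d["q"],-1)).as_matrix();H=d["hand_eye"]
    v=R@H[:3,:3]@np.linalg.inv(d["K"])@np.array([uv[0],uv[1],1.]);c=d["pos"]+R@H[:3,3]
    return c+v*(z-c[2])/v[2]
E
python3 - <<'E'
from h import *
d=np.load("w.npz");a=wray(d,(272,151),194);print(a)
for p,z in(((279,252),169),((277,185),178),((178,92),169),((375,92),169)):
    w=wray(d,p,z)-a;print(np.hypot(*w[:2]),np.degrees(np.arctan2(w[1],w[0])))
for p in ((308,112),(233,140),(295,190)):
    w=wray(d,p,152)-a;print("dog",np.hypot(*w[:2]),np.degrees(np.arctan2(w[1],w[0])))
print(wray(d,(279,252),169))
c=[481.34,10.78,289.77,31.59]
r=row(c,[*behind(-148.4,8),161,31.6]);print(r,unrow(c,r))
c=unrow(c,r)
for k in range(0,12):
    th=-148.4-3*k; t=[*behind(th,3 if k==0 else -1),161,31.6-3*k]; r=row(c,t);print(r,unrow(c,r))
E
```

```text
[513.21478253  62.58143048 194.        ]
71.42304550747757 -148.6110589805262
22.59557704342153 -146.6422250310084
71.20464644192445 91.54424763795738
73.15171810506878 -29.45377580765737
dog 31.77817240468571 -9.1793280364275
dog 32.40501139130764 111.87158524929643
dog 31.688611908379468 -128.35034430421166
[452.24440372  25.38110337 169.        ]
[ 0.    -0.     0.258 -0.   ] [481.34, 10.78, 160.77, 31.59]
[ 0.   -0.01 -0.   -0.  ] [478.72, 15.04, 160.77, 31.59]
[-0.001 -0.024 -0.     0.017] [474.63, 20.74, 160.77, 28.53]
[-0.003 -0.029 -0.     0.033] [472.47, 22.35, 160.77, 25.65]
[-0.004 -0.035 -0.     0.05 ] [470.47, 24.64, 160.77, 22.59]
[-0.004 -0.041 -0.     0.067] [468.9, 27.19, 160.77, 19.53]
[-0.005 -0.046 -0.     0.083] [467.16, 29.06, 160.77, 16.65]
[-0.005 -0.052 -0.     0.1  ] [465.59, 31.62, 160.77, 13.59]
[-0.005 -0.058 -0.     0.117] [464.02, 34.17, 160.77, 10.53]
[-0.004 -0.064 -0.     0.133] [462.87, 36.99, 160.77, 7.65]
[-0.003 -0.069 -0.     0.15 ] [461.99, 39.38, 160.77, 4.59]
[-0.002 -0.075 -0.     0.167] [460.84, 42.2, 160.77, 1.53]
[-0.001 -0.08  -0.     0.183] [459.96, 44.59, 160.77, -1.35]
```

Run:
```python
from h import *
C=(512.8,61.5)
c=[481.34,10.78,289.77,31.59]
r=row(c,[*behind(-148.4,6,47,C),290,31.6]);print(r)
r[2]=.259;c=unrow(c,r);print(r,c)
for k in range(0,16):
    th=-148.4-3*k; t=[*behind(th,0,47,C),c[2],31.6-3*k]; r=row(c,t);print(k*3,r,unrow(c,r))
```

```text
[ 0.013 -0.006 -0.    -0.   ]
[ 0.013 -0.006  0.259 -0.   ] [485.31, 16.74, 160.27, 31.59]
0 [-0.    -0.012 -0.    -0.   ] [482.17, 21.85, 160.27, 31.59]
3 [-0.002 -0.017 -0.     0.017] [480.01, 23.46, 160.27, 28.53]
6 [-0.003 -0.022 -0.     0.033] [478.27, 25.32, 160.27, 25.65]
9 [-0.005 -0.028 -0.     0.05 ] [475.85, 27.36, 160.27, 22.59]
12 [-0.005 -0.033 -0.     0.067] [474.54, 29.49, 160.27, 19.53]
15 [-0.006 -0.038 -0.     0.083] [472.8, 31.35, 160.27, 16.65]
18 [-0.006 -0.043 -0.     0.1  ] [471.49, 33.48, 160.27, 13.59]
21 [-0.007 -0.048 -0.     0.117] [469.76, 35.35, 160.27, 10.53]
24 [-0.006 -0.054 -0.     0.133] [468.61, 38.17, 160.27, 7.65]
27 [-0.006 -0.059 -0.     0.15 ] [467.3, 40.3, 160.27, 4.59]
30 [-0.005 -0.064 -0.     0.167] [466.42, 42.69, 160.27, 1.53]
33 [-0.004 -0.069 -0.     0.183] [465.53, 45.08, 160.27, -1.35]
36 [-0.003 -0.074 -0.     0.2  ] [464.65, 47.47, 160.27, -4.41]
39 [-0.001 -0.079 -0.     0.217] [464.19, 50.12, 160.27, -7.47]
42 [ 0.    -0.084 -0.     0.233] [463.31, 52.52, 160.27, -10.35]
45 [ 0.003 -0.089 -0.     0.25 ] [463.28, 55.43, 160.27, -13.41]
```

```bash
python3 -m inch '[{"claw":-1,"tx":0.013,"ty":-0.006,"tz":0,"roll":0},{"claw":-1,"tx":0.013,"ty":-0.006,"tz":0.1,"roll":0},{"claw":-1,"tx":0.013,"ty":-0.006,"tz":0.16,"roll":0},{"claw":-1,"tx":0.013,"ty":-0.006,"tz":0.2,"roll":0},{"claw":-1,"tx":0.013,"ty":-0.006,"tz":0.22,"roll":0},{"claw":-1,"tx":0.013,"ty":-0.006,"tz":0.24,"roll":0},{"claw":-1,"tx":0.013,"ty":-0.006,"tz":0.259,"roll":0},{"claw":-1,"tx":0.013,"ty":-0.006,"tz":0.259,"roll":0}]'
```

```text
t: 3.78
tool_pos: [485.2, 16.7, 159.9]
eef_rot: [-0.0, 0.962, 0.272, -0.0]
contact_force: [-0.1, -0.1, 0.8]
opening: -0.1
grasp_force: 0.0
```

Descended into the window with no contact. Next I'll push through about 30°.

```bash
python3 -m inch '[{"claw":-1,"tx":0,"ty":-0.006,"tz":0,"roll":0},{"claw":-1,"tx":0,"ty":-0.012,"tz":0,"roll":0},{"claw":-1,"tx":-0.002,"ty":-0.017,"tz":0,"roll":0.017},{"claw":-1,"tx":-0.003,"ty":-0.022,"tz":0,"roll":0.033},{"claw":-1,"tx":-0.005,"ty":-0.028,"tz":0,"roll":0.05},{"claw":-1,"tx":-0.005,"ty":-0.033,"tz":0,"roll":0.067},{"claw":-1,"tx":-0.006,"ty":-0.038,"tz":0,"roll":0.083},{"claw":-1,"tx":-0.006,"ty":-0.043,"tz":0,"roll":0.1},{"claw":-1,"tx":-0.007,"ty":-0.048,"tz":0,"roll":0.117},{"claw":-1,"tx":-0.006,"ty":-0.054,"tz":0,"roll":0.133},{"claw":-1,"tx":-0.006,"ty":-0.059,"tz":0,"roll":0.15},{"claw":-1,"tx":-0.005,"ty":-0.064,"tz":0,"roll":0.167}]'
python3 - <<'E'
from h import *
from workcell import read_state,get_image
s=read_state();i=get_image("wrist");np.savez("w.npz",**i,pos=s["tool_pos"],q=s["eef_rot"])
cv2.imwrite("pics/w2.png",i["color"][:,:,::-1])
E
```

```text
t: 5.28
tool_pos: [466.4, 42.9, 160.6]
eef_rot: [-0.0, 1.0, 0.012, 0.0]
contact_force: [-0.4, -0.5, -0.5]
opening: 0.3
grasp_force: 0.2
```

View pics/w2.png

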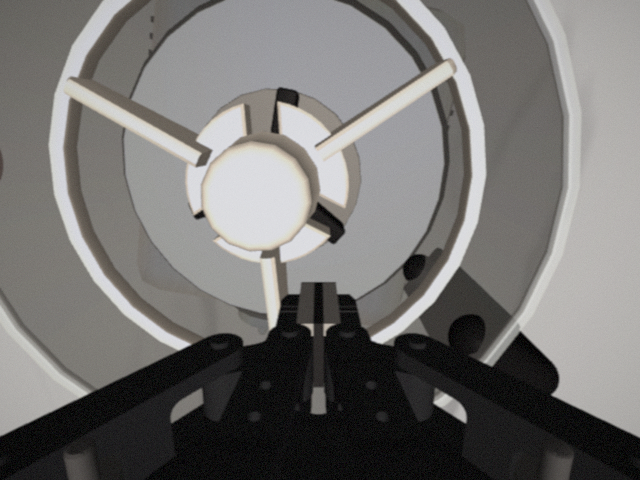

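The paddle at (270,290) is turning with the finger. The slots, at (262,120) and left of (330,225), are still about 10° short of the dogs at (287,97) and (330,225). I'll continue slowly.

Run:
```python
from h import *
C=(512.8,61.5)
c=[466.42,42.69,160.27,1.53]
for k in np.arange(1.5,18,1.5):
    th=-178.4-k; t=[*behind(th,0,47,C),160.27,1.6-k]; r=row(c,t);print(k,r,unrow(c,r))
```

```text
1.5 [-0.001 -0.002 -0.     0.008] [465.89, 43.68, 160.27, 0.09]
3.0 [-0.002 -0.005 -0.     0.016] [465.35, 45.16, 160.27, -1.35]
4.5 [-0.003 -0.007 -0.     0.025] [464.83, 46.15, 160.27, -2.97]
6.0 [-0.003 -0.01  -0.     0.033] [464.79, 47.65, 160.27, -4.41]
7.5 [-0.004 -0.013 -0.     0.041] [464.25, 49.13, 160.27, -5.85]
9.0 [-0.005 -0.015 -0.     0.05 ] [463.72, 50.12, 160.27, -7.47]
10.5 [-0.005 -0.018 -0.     0.058] [463.68, 51.62, 160.27, -8.91]
12.0 [-0.005 -0.02  -0.     0.066] [463.65, 52.62, 160.27, -10.35]
13.5 [-0.006 -0.023 -0.     0.075] [463.11, 54.11, 160.27, -11.97]
15.0 [-0.006 -0.026 -0.     0.083] [463.07, 55.61, 160.27, -13.41]
16.5 [-0.006 -0.028 -0.     0.091] [463.05, 56.6, 160.27, -14.85]
```

```bash
python3 -m inch '[{"claw":-1,"tx":-0.001,"ty":-0.002,"tz":0,"roll":0.008},{"claw":-1,"tx":-0.002,"ty":-0.005,"tz":0,"roll":0.016},{"claw":-1,"tx":-0.003,"ty":-0.007,"tz":0,"roll":0.025},{"claw":-1,"tx":-0.003,"ty":-0.01,"tz":0,"roll":0.033},{"claw":-1,"tx":-0.004,"ty":-0.013,"tz":0,"roll":0.041},{"claw":-1,"tx":-0.005,"ty":-0.015,"tz":0,"roll":0.05},{"claw":-1,"tx":-0.005,"ty":-0.018,"tz":0,"roll":0.058}]'
python3 - <<'E'
from h import *
from workcell import read_state,get_image
s=read_state();i=get_image("wrist")
cv2.imwrite("pics/w3.png",i["color"][:,:,::-1])
E
```

```text
t: 6.2
tool_pos: [463.7, 51.7, 160.2]
eef_rot: [0.0, 0.997, -0.079, -0.0]
contact_force: [0.2, 0.4, 0.2]
opening: -0.2
grasp_force: 0.0
```

View pics/w3.png

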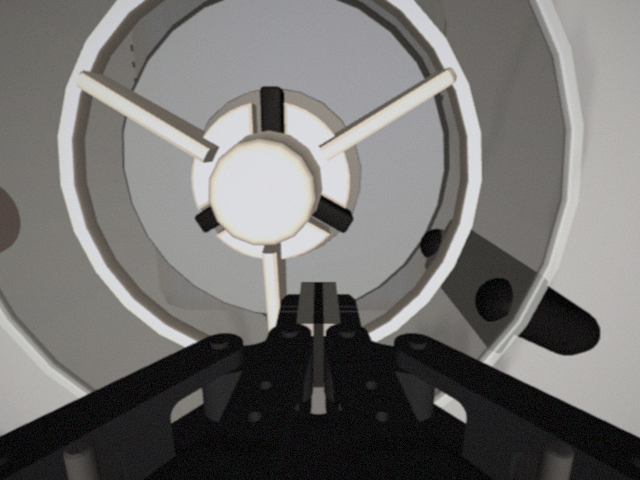

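The dogs at (272,108), (207,218) and (332,213) now show inside the slots. I'll push a little further to confirm that the disc is locked.

```bash
python3 -m inch '[{"claw":-1,"tx":0,"ty":-0.002,"tz":0,"roll":0},{"claw":-1,"tx":0,"ty":-0.004,"tz":0,"roll":0},{"claw":-1,"tx":0,"ty":-0.006,"tz":0,"roll":0}]'
```

```text
t: 6.62
tool_pos: [464.2, 54.6, 160.2]
eef_rot: [0.0, 0.997, -0.078, -0.0]
contact_force: [0.3, 0.9, -0.4]
opening: 0.2
grasp_force: 0.1
```

```bash
python3 -m inch '[{"claw":-1,"tx":0,"ty":-0.002,"tz":0,"roll":0},{"claw":-1,"tx":0,"ty":-0.004,"tz":0,"roll":0}]'
python3 - <<'E'
from h import *
from workcell import read_state,get_image
s=read_state();i=get_image("wrist");np.savez("w.npz",**i,pos=s["tool_pos"],q=s["eef_rot"])
j=get_image("side");np.savez("s2.npz",**j)
a=cv2.resize(i["color"][60:340,60:480],None,fx=1.2,fy=1.2)
b=cv2.resize(j["color"][175:255,255:370],(504,350),interpolation=cv2.INTER_CUBIC);b0=cv2.resize(load("side")["color"][175:255,255:370],(280,194))
cv2.imwrite("pics/w4.png",cv2.resize(np.hstack([a[:336],cv2.resize(b,(504,336))]),(800,267))[:,:,::-1])
E
```

```text
t: 6.88
tool_pos: [464.5, 56.6, 160.2]
eef_rot: [0.0, 0.997, -0.078, -0.0]
contact_force: [-0.5, 0.1, -0.3]
opening: 0.2
grasp_force: 0.1
```

View pics/w4.png

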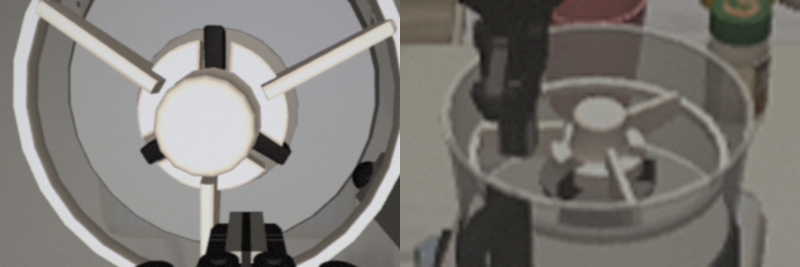

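Run:
```python
from h import *
d=dict(np.load("w.npz"));f=lambda p:(60+p[0]*1.05,60+p[1]*1.05)
C=np.array([512.8,61.5])
def ang(d,p,z):
    w=wray(d,p,z)[:2]-C;return np.hypot(*w).round(1),np.degrees(np.arctan2(w[1],w[0])).round(1)
e=dict(d);e["pos"]=np.array([463.7,51.7,160.2]);e["q"]=np.array([0,.997,-.079,0])
for dz in (0,-4):
    print("w3",dz,wray(e,(264,190),194+dz)[:2],ang(e,(82,77),169+dz),ang(e,(452,74),169+dz),ang(e,(272,90),152),ang(e,(351,220),152),ang(e,(198,222),152))
    print("w4",dz,wray(d,f((206,122)),194+dz)[:2],ang(d,f((40,5)),169+dz),ang(d,f((392,27)),169+dz),ang(d,f((214,28)),152),ang(d,f((289,155)),152),ang(d,f((145,156)),152))
```

```text
w3 0 [515.6022602   59.80612654] (np.float64(69.3), np.float64(49.9)) (np.float64(69.8), np.float64(-67.4)) (np.float64(33.4), np.float64(-8.4)) (np.float64(33.2), np.float64(-126.3)) (np.float64(35.3), np.float64(108.0))
w4 0 [516.32754996  61.29397906] (np.float64(69.6), np.float64(46.8)) (np.float64(69.1), np.float64(-71.0)) (np.float64(33.6), np.float64(-7.5)) (np.float64(33.7), np.float64(-128.0)) (np.float64(35.1), np.float64(109.7))
w3 -4 [515.10157822  60.45272098] (np.float64(71.5), np.float64(50.5)) (np.float64(71.1), np.float64(-67.5)) (np.float64(33.4), np.float64(-8.4)) (np.float64(33.2), np.float64(-126.3)) (np.float64(35.3), np.float64(108.0))
w4 -4 [515.82435729  61.81000804] (np.float64(71.6), np.float64(47.4)) (np.float64(70.6), np.float64(-71.3)) (np.float64(33.6), np.float64(-7.5)) (np.float64(33.7), np.float64(-128.0)) (np.float64(35.1), np.float64(109.7))
```

```bash
python3 -m inch '[{"claw":-1,"tx":0,"ty":-0.002,"tz":0,"roll":0},{"claw":-1,"tx":0,"ty":-0.004,"tz":0,"roll":0},{"claw":-1,"tx":0,"ty":-0.004,"tz":0,"roll":0}]'
```

```text
t: 7.35
tool_pos: [464.5, 58.0, 160.2]
eef_rot: [0.0, 0.997, -0.078, -0.0]
contact_force: [-1.9, -4.0, 1.2]
opening: 0.1
grasp_force: 1.9
```

The disc is locked: the finger now meets about 4.4 N. I'll back off, rise and move over the hub.

Run:
```python
from h import *
c=[464.8,58.5,160.27,-8.91]
r=row(c,[513,61.3,225,-8.91]);print(r,unrow(c,r))
```

```text
[ 0.094 -0.02  -0.129 -0.   ] [512.78, 61.1, 224.77, -8.91]
```

```bash
python3 -m inch '[{"claw":-1,"tx":0,"ty":0.012,"tz":0,"roll":0},{"claw":-1,"tx":0,"ty":0.012,"tz":0,"roll":0},{"claw":-1,"tx":0,"ty":0.012,"tz":-0.06,"roll":0},{"claw":-1,"tx":0,"ty":0.012,"tz":-0.129,"roll":0},{"claw":-1,"tx":0,"ty":0.012,"tz":-0.129,"roll":0},{"claw":-1,"tx":0.094,"ty":-0.02,"tz":-0.129,"roll":0},{"claw":-1,"tx":0.094,"ty":-0.02,"tz":-0.129,"roll":0},{"claw":-1,"tx":0.094,"ty":-0.02,"tz":-0.129,"roll":0}]'
```

```text
t: 8.35
tool_pos: [511.9, 61.1, 223.8]
eef_rot: [0.0, 0.997, -0.078, -0.001]
contact_force: [-0.4, -0.1, -0.1]
opening: -0.3
grasp_force: 0.0
```

```bash
python3 -m inch '[{"claw":-1,"tx":0,"ty":0,"tz":0.03,"roll":0},{"claw":-1,"tx":0,"ty":0,"tz":0.05,"roll":0},{"claw":-1,"tx":0,"ty":0,"tz":0.06,"roll":0},{"claw":-1,"tx":0,"ty":0,"tz":0.066,"roll":0},{"claw":-1,"tx":0,"ty":0,"tz":0.07,"roll":0},{"claw":-1,"tx":0,"ty":0,"tz":0.074,"roll":0},{"claw":-1,"tx":0,"ty":0,"tz":0.074,"roll":0}]'
```

```text
t: 9.22
tool_pos: [512.9, 61.1, 187.9]
eef_rot: [-0.0, 0.997, -0.078, 0.0]
contact_force: [-0.2, -0.5, 0.2]
opening: 0.1
grasp_force: 0.1
```

```bash
python3 -m inch '[{"claw":-1,"tx":0,"ty":0,"tz":0.003,"roll":0},{"claw":-1,"tx":0,"ty":0,"tz":0.006,"roll":0},{"claw":-1,"tx":0,"ty":0,"tz":0.009,"roll":0},{"claw":-1,"tx":0,"ty":0,"tz":0.011,"roll":0},{"claw":-1,"tx":0,"ty":0,"tz":0.013,"roll":0},{"claw":-1,"tx":0,"ty":0,"tz":0.013,"roll":0}]'
```

```text
t: 9.98
tool_pos: [512.8, 61.1, 181.1]
eef_rot: [0.0, 0.997, -0.078, -0.0]
contact_force: [-0.3, 0.6, 0.0]
opening: -0.0
grasp_force: 0.0
```

```bash
python3 -m inch '[{"claw":-1,"tx":0,"ty":0,"tz":0.002,"roll":0},{"claw":-1,"tx":0,"ty":0,"tz":0.004,"roll":0},{"claw":-1,"tx":0,"ty":0,"tz":0.006,"roll":0},{"claw":-1,"tx":0,"ty":0,"tz":0.006,"roll":0}]'
```

```text
t: 10.48
tool_pos: [512.9, 61.2, 180.0]
eef_rot: [-0.0, 0.997, -0.078, 0.001]
contact_force: [-6.6, -0.5, 24.1]
opening: -0.1
grasp_force: 11.9
```

The finger stops at z = 180, the seated hub height, with 24 N. I'll retract and check.

```bash
python3 -m inch '[{"claw":-1,"tx":0,"ty":0,"tz":-0.02,"roll":0},{"claw":-1,"tx":0,"ty":0,"tz":-0.1,"roll":0},{"claw":-1,"tx":-0.08,"ty":0.1,"tz":-0.22,"roll":0},{"claw":-1,"tx":-0.08,"ty":0.3,"tz":-0.22,"roll":0},{"claw":-1,"tx":-0.08,"ty":0.3,"tz":-0.22,"roll":0},{"claw":-1,"tx":-0.08,"ty":0.3,"tz":-0.22,"roll":0},{"claw":-1,"tx":-0.08,"ty":0.3,"tz":-0.22,"roll":0},{"claw":-1,"tx":-0.08,"ty":0.3,"tz":-0.22,"roll":0}]'
python3 - <<'E'
from h import *
from workcell import get_image
j=get_image("side");t=get_image("top")
k=lambda a,b:cv2.resize(a["color"][b],(400,400),interpolation=cv2.INTER_CUBIC)
S=np.s_[180:280,260:360]
cv2.imwrite("pics/end.png",np.hstack([k(j,S),k(t,np.s_[195:295,252:352])])[:,:,::-1])
E
```

```text
t: 11.48
tool_pos: [450.3, -79.6, 288.0]
eef_rot: [-0.0, 0.997, -0.077, -0.0]
contact_force: [-0.7, -1.1, 0.5]
opening: -0.4
grasp_force: 0.0
```

View pics/end.png

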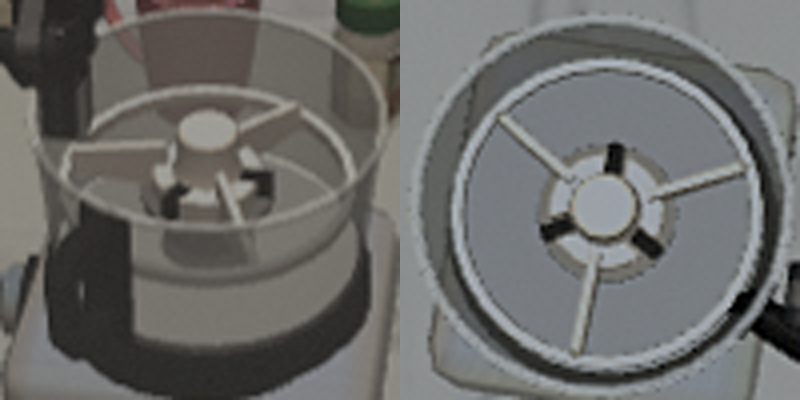

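The dogs fill all three slots, flush with the flange. In the side view the hub top dropped about 4.3 px from its first position, against 5 px expected for 14 mm and 1.5 px for 4 mm. The disc is seated, so I'll hand in.

```bash
python3 -c "
from workcell import ticket
print(ticket.sign_off())"
```

```text
the job is handed in; nothing more can be done
None
```

I turned the whisking disc until its slots dropped over the dogs, pressed it down until the finger stopped at the seated hub height (z = 180 mm, 24 N), and handed the job in at about 11.6 s with the arm clear; no verdict was returned.

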